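# Poise the light shelf over its pegboard dowels

### The arm

A 6-joint arm with a two-finger parallel gripper is mounted at the origin on the work surface. World frame = base frame: x ahead of the robot, y to its left, z up, the work surface at z = 0. Lengths are in m, angles in rad, forces in N, time in s.
With the tool pointing down it reaches from about 0.425 to 0.925 m from the base axis. Payload 12.5 kg.
Tool frame: the origin (TCP) lies midway between the tips of the shut fingers; the grasp point (between the pads) lies 19 mm behind it; z points along the fingers, y is the direction in which the jaws open and shut (so a half turn about z gives the same grasp; the last joint's range is limited). The gripper opens to 85 mm and grips with 20 to 120 N. Pads are 22 mm wide; open, the fingers measure 114 mm over their backs; the gripper's body (76 mm by 85 mm) begins 54 mm behind the grasp point. The pads swing forward as they close: fully open they stand 13 mm farther back than shut.
Start: joints at [-1.374, 0.491, 1.559, -0, 1.092, -0.106], TCP at [0.186, -0.597, 0.231] pointing down, gripper open.
Joint ranges: [-3.1, 3.1], [-0.84, 2.19], [0.05, 2.79], [-1.13, 4.28], [0.06, 2.93], [-2.69, 2.69]. Speed limits (rad/s): [2.22, 2.22, 2.79, 3.14, 3.14, 3.14].

### API

Orientations are given as [roll, pitch, yaw] about the fixed x, y, z axes, in that order (R = Rz(yaw) Ry(pitch) Rx(roll)).
In Python, from rig import arm, cams, job_done gives the robot as it stands.
- The arm moves only by the tool drive_tool, never from a script. Its argument "targets" is a list of rows, each a list of 7 numbers: the gripper command: -1 is shut, 1 is fully open, values between are in proportion, then the shift along the world's x, y, z in mm, then the turn, a rotation vector about the world's x, y, z in degrees. In form: [[hand, tx, ty, tz, rx, ry, rz], ...]. A call has 1 to 8 rows; each row shifts and turns the commanded pose from where the row before left it; what a row does not reach is not made up. A row lasts 1/10 s, in which the tool goes at most 50 mm and 8.59 degrees, less where a joint would pass 70% of its speed; a pose out of reach is approached as far as the arm can. A call with a gripper value outside its range is refused whole. The fingers move at their own pace and stop on an object; "newtons" is the grip in N (left out, the last holds). Time passes only in rows, so rows that do not move let the fingers close. It gives the time, the measured TCP pose, the force and the opening at its end, in the units of the state.
- arm.observe(): the state, without advancing time (a new reading comes with each control period).
- cams.capture(name): name is "scene" or "top" or "wrist"; returns the picture (480x640x3 uint8, red, green, blue); there is no depth.
- cams.get_calibration(name): a dict with "mtx" (3x3 intrinsics, pixels), "k1" (the pictures are not rectified: a ray, as slopes to the right and down, at radius r is drawn at 1 + k1 r^2 times it, then the intrinsics apply), "extrinsics" (4x4, takes a point from world to camera coordinates). Camera axes: x right, y up, looking along -z (the intrinsics and any distortion apply to the point x, -y, -z); pixel columns grow to the right and rows downward; lengths in m; the calibration is good to about 2 mm. A picture is of the moment at which its call begins: read the wrist's pose just before it. get_calibration takes no time and is no camera call; for the wrist camera it gives the pose at the moment of the call.
- job_done(): hands the job in, once; it reports no verdict.
The state is a dict: "time": time; "joint_positions": joint angles; "qd": joint speeds; "tau": joint torques, N m; "eef_pos": TCP position; "tool_rot": TCP orientation; "ft_force": force on the tool from outside, world axes, zero at the start; "moment": the same for the moment, N m; "grip_width": opening from 0.0 (shut) to 1.0 (fully open).
Only numpy, scipy, OpenCV 4.12 (cv2) and the standard library are available. Lean on these libraries where they do the work, as an engineer would, in place of code of your own. Each camera call takes 0.05 s, during which the arm holds its last target.

### The job

Switch the shelf light's supply off by pushing the steel toggle on the pegboard all the way down. Then lift the small cherry shelf by its middle divider, carry it over the things in front of the pegboard without knocking into anything, and hold it level and square above the two long bare dowels, socket side to the board and each groove in its underside lined up over a dowel, with a finger's width (about 15 mm) of air above the dowels and the same behind it, so that I can plug its lead in before it goes down. Finish while still holding it there, steady, touching nothing but your gripper.

Things in the scene. Friction and masses are not known exactly. Their poses are not given: they have to be found in the camera images.
- pegboard: Fixed upright cherry pegboard, 540 wide, 225 high, 18 thick. Origin: on its front face (towards the robot), at the foot, mid width. x points from the face into the board, y along it to the left, z up. Two feet at its ends, 18 high, reach 35 in front of the face. The toggle sits at mid width, its pivot 182 above the foot and 18 in front of the face
- toggle (a joint): Toggle switch: 0 = lever leaning up 0.45 rad (on), 0.9 = leaning down 0.45 rad (off, end stop). It swings in the upright plane square to the board, drags lightly (about 1.5 N at the tip) and stays where it is left
- toggle_tip (a point): Centre of the ball (11 mm across) at the end of the toggle's steel lever, 42 mm from the pivot; lever rod 6.4 mm thick. It stands about 56 mm in front of the board's face and sinks 36 mm over the full swing
- rest: The two long bare dowels: cherry, 16 thick, 140 long, 120 apart centre to centre, level, square to the board, fixed, on its left or right half. Origin: on the board's face, midway between the two, at their axes' height (122). Axes as the pegboard's
- rest_top (a point): Point midway between the two long bare dowels, 70 mm in front of the board's face, level with the dowels' upper sides (130 mm above the work surface). Axes as the pegboard's. A shelf held 15 mm above this point and centred on it is also 15 mm off the board
- hooks: Two short dowels (55 long, 16 thick, 120 apart) on the board's other half, from which a steel bottle opener and a car key hang, all fixed. Origin: on the board's face, midway between the two, at their axes' height (162). Axes as the pegboard's
- shelf: Loose cherry shelf, a tray 110 deep (x), 200 long (y), 0.26 to 0.44 kg. Origin: centre of underside; x to its back (socket side), z up. Tray floor 18 and rim top 36 above the underside; rim 8 thick. Middle divider along x at y = 0 to hold it by: 12 thick, 94 long, top 63 above the underside. Two grooves in the underside along x at y = +60 and -60: 28 wide, 10 deep. LED profile 4 thick on its front
- shelf_socket (a point): The shelf's lead socket: middle of its back (+x) face, 18 above the underside
- can: Loose upright spray can standing in front of the pegboard, 48 across, 170 high; to be left alone. Origin: centre of its underside
- bowl: Loose glass ring bowl standing in front of the pegboard, 90 across, 40 high; to be left alone. Origin: centre of its underside
- scraper: Loose plastic ice scraper lying flat on the work surface on the other side from the shelf, 210 long (along x), 100 wide, 17 high; to be left alone. Origin: on its underside, 110 from the handle's end

How it is judged:
By the outcome, as a careful person would: the job done as asked, in the order asked, and still so for the second after the job is handed in, while the arm keeps its last pose, push and grip.
It also fails if it takes over 58 s, if anything falls off the work surface, if the arm or the gripper's body presses on something with over 40 N, if the wrist force passes 120 N, or if a joint passes its speed limit or range.

## Working session

There is one attempt and no reset: what is moved stays moved. The work goes in short steps, Python scripts to look and compute and a tool call to move; the robot and the scene stay as the last step left them, time stands still between calls to the robot, and variables do not carry over. Pictures are saved under pics/ and viewed, and the job is handed in when it is done.

Besides the shell and the picture viewer there is one more tool, called after "Emit:" in YAML: its name, and indented under it one key for each argument. drive_tool: Moves the arm, as the interface text tells. Its arguments: {"type":"object","properties":{"targets":{"type":"array"},"newtons":{"type":"number"}},"required":["targets"]}

```bash
ls; mkdir -p pics; cat > h.py <<'E'
import numpy as np,cv2
from rig import arm,cams,job_done
E
python3 - <<'E'
from h import *
s=arm.observe(); print(s)
for n in ["scene","top","wrist"]:
    c=cams.get_calibration(n); print(n,{k:np.round(v,4).tolist() for k,v in c.items()})
    im=cams.capture(n); cv2.imwrite(f"pics/{n}0.png",im[:,:,::-1])
    np.save(f"pics/{n}0.npy",im)
E
```

```text
pics
{'time': 0.0, 'joint_positions': array([-1.37360458e+00,  4.91547738e-01,  1.55949591e+00,  3.09449724e-05,
        1.09172802e+00, -1.05580584e-01]), 'qd': array([-1.46335994e-03,  2.05152382e-04,  6.70037959e-04, -2.78221569e-03,
        1.32155708e-03,  8.34534083e-05]), 'tau': array([-1.27348580e-03, -6.18449807e+01, -2.61595917e+01, -2.17110146e-04,
        4.15627146e-03, -1.49998601e-05]), 'eef_pos': array([ 0.18634457, -0.59630736,  0.2307191 ]), 'tool_rot': array([-3.14042309e+00, -1.51541755e-04,  3.02757965e-01]), 'ft_force': array([ 0.14280465, -0.48038141, -0.03519837]), 'moment': array([-0.00675469,  0.02645379, -0.00538761]), 'grip_width': 1.000644655850377}
scene {'mtx': [[450.9515, 0.0, 324.7714], [0.0, 450.9515, 239.1983], [0.0, 0.0, 1.0]], 'k1': -0.0938, 'extrinsics': [[0.1469, 0.9891, 0.0076, -0.0986], [-0.6024, 0.0834, 0.7938, 0.2381], [0.7846, -0.1212, 0.6081, -1.3466], [0.0, 0.0, 0.0, 1.0]]}
top {'mtx': [[474.9243, 0.0, 316.0234], [0.0, 474.9243, 243.2135], [0.0, 0.0, 1.0]], 'k1': 0.035, 'extrinsics': [[-0.0113, -0.9995, -0.0278, 0.0262], [0.9974, -0.0133, 0.0713, -0.583], [-0.0716, -0.0269, 0.9971, -0.9497], [0.0, 0.0, 0.0, 1.0]]}
wrist {'mtx': [[353.5171, 0.0, 326.6566], [0.0, 353.5171, 244.8558], [0.0, 0.0, 1.0]], 'k1': -0.0096, 'extrinsics': [[0.2978, -0.9546, -0.0009, -0.6256], [0.9043, 0.2824, -0.32, 0.0421], [0.3058, 0.0945, 0.9474, -0.3816], [0.0, 0.0, 0.0, 1.0]]}
```

View pics/scene0.png

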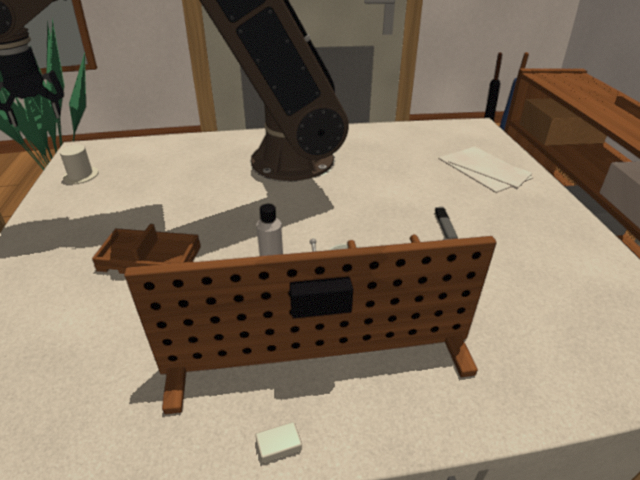

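View pics/top0.png

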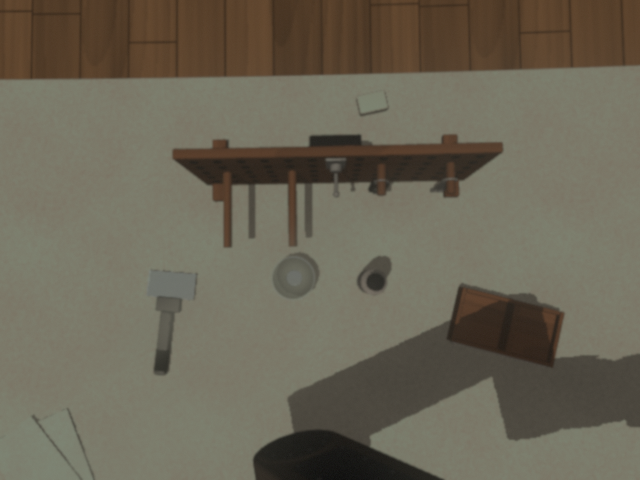

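View pics/wrist0.png

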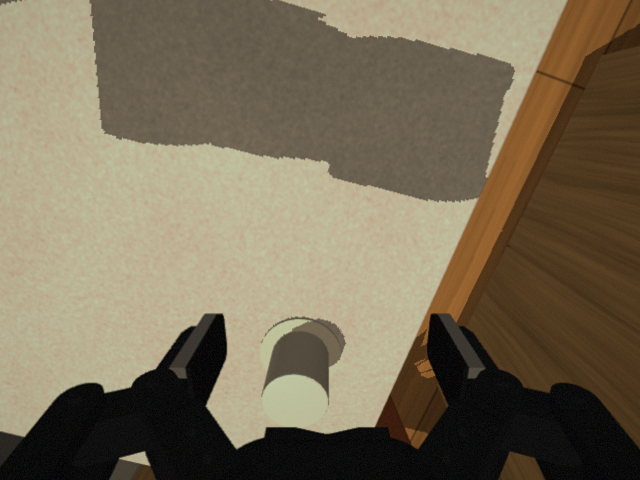

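```bash
cat >> h.py <<'E'
def K(n): 
    c=cams.get_calibration(n); return c
def ray(c,u,v):
    M=c['mtx'];k=c['k1']
    d=np.array([(u-M[0,2])/M[0,0],(v-M[1,2])/M[1,1]]); p=d.copy()
    for _ in range(20): p=d/(1+k*(p@p))
    E=c['extrinsics'];R=E[:3,:3];t=E[:3,3]
    w=R.T@np.array([p[0],-p[1],-1.]); return -R.T@t, w/np.linalg.norm(w)
def onz(c,u,v,z):
    o,w=ray(c,u,v); return o+w*(z-o[2])/w[2]
def proj(c,P):
    P=np.atleast_2d(P);E=c['extrinsics'];q=P@E[:3,:3].T+E[:3,3]
    s=np.stack([q[:,0]/-q[:,2],-q[:,1]/-q[:,2]],1)
    s=s*(1+c['k1']*(s**2).sum(1,keepdims=True))
    return s@np.diag([c['mtx'][0,0],c['mtx'][1,1]])+[c['mtx'][0,2],c['mtx'][1,2]]
def tri(rs):
    A=0;b=0
    for o,w in rs:
        m=np.eye(3)-np.outer(w,w);A=A+m;b=b+m@o
    p=np.linalg.solve(A,b); return p,[np.linalg.norm(np.cross(p-o,w)) for o,w in rs]
def crop(im,x0,y0,x1,y1,f,name):
    cv2.imwrite(name,cv2.resize(im[y0:y1,x0:x1,::-1],None,fx=f,fy=f,interpolation=cv2.INTER_CUBIC))
E
python3 - <<'E'
from h import *
t=np.load('pics/top0.npy');s=np.load('pics/scene0.npy')
crop(np.clip(t*1.7,0,255).astype(np.uint8),165,120,365,265,4,'pics/t1.png')
crop(np.clip(t*1.7,0,255).astype(np.uint8),330,120,530,265,4,'pics/t1b.png')
crop(np.clip(t*1.7,0,255).astype(np.uint8),260,240,390,310,6,'pics/t1c.png')
crop(np.clip(t*1.7,0,255).astype(np.uint8),430,270,580,380,5,'pics/t1d.png')
crop(s,80,190,280,300,4,'pics/s1.png')
crop(s,250,190,500,390,3,'pics/s2.png')
E
```

```text
(no output)
```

View pics/t1.png

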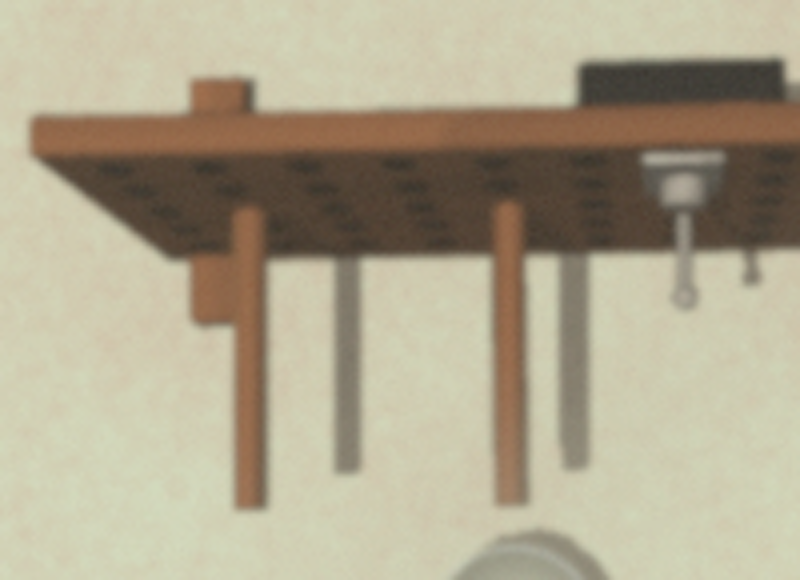

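View pics/t1b.png

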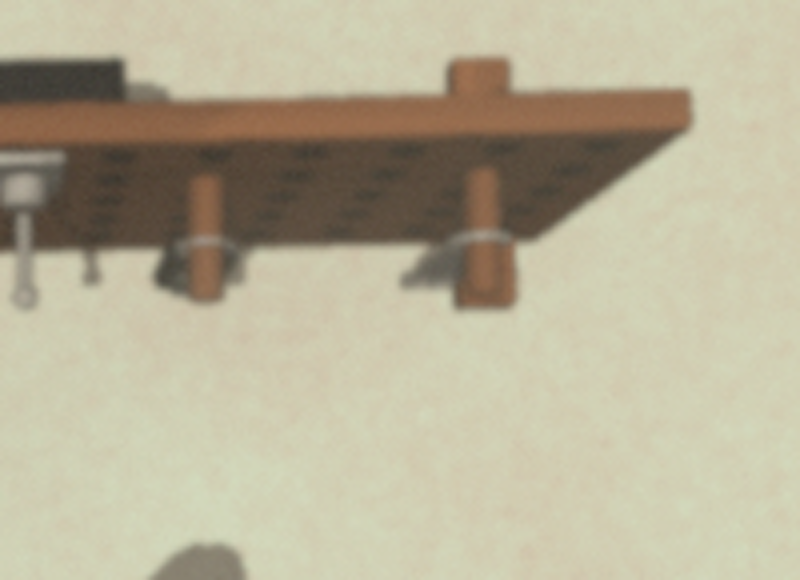

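View pics/t1c.png

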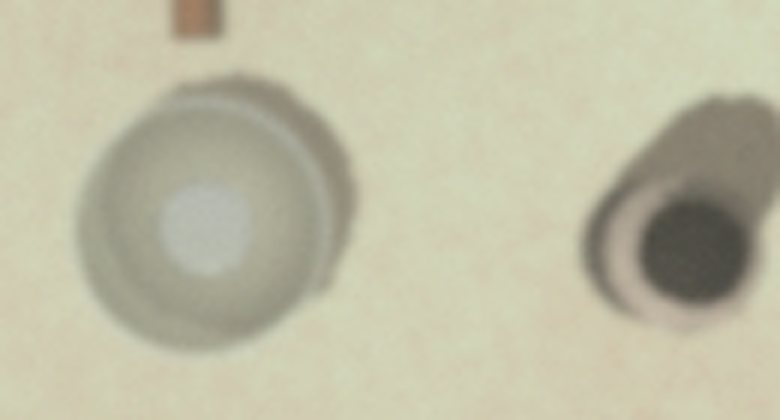

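View pics/t1d.png

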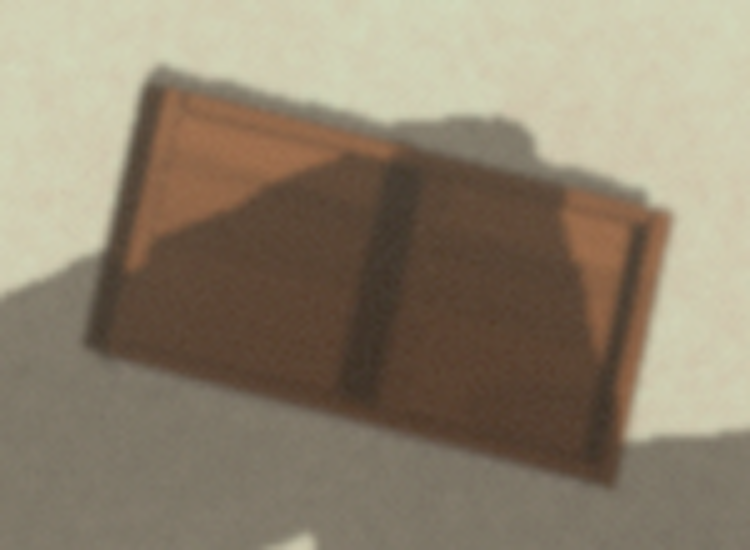

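View pics/s1.png

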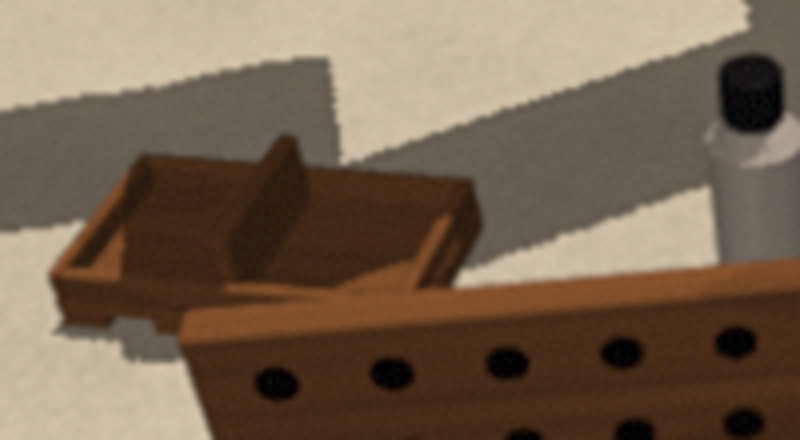

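View pics/s2.png

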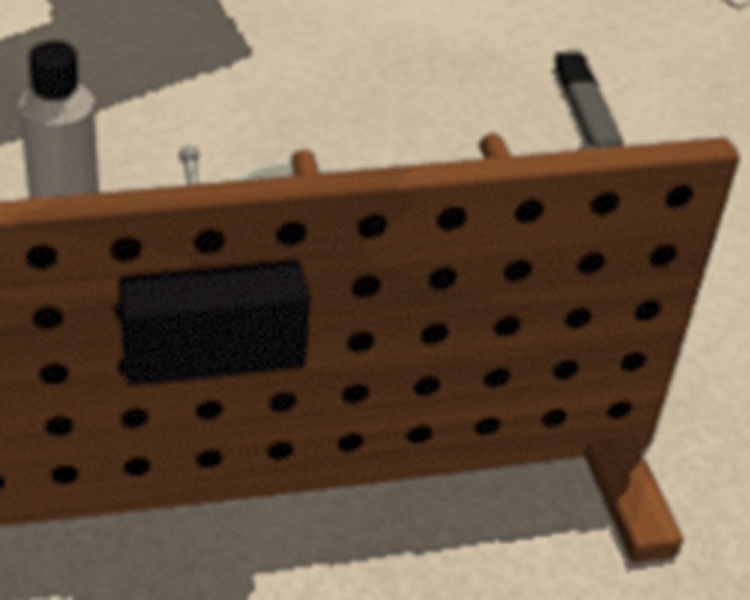

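```bash
cat > fit.py <<'E'
from h import *
from scipy.optimize import least_squares
T=K('top');S=K('scene')
h=0.375
def t1(x,y):return (165+x/4-h,120+y/4-h)
def t1b(x,y):return (330+x/4-h,120+y/4-h)
def t1d(x,y):return (430+x/5-.4,270+y/5-.4)
def t1c(x,y):return (260+x/6-.4,240+y/6-.4)
def s1(x,y):return (80+x/4-h,190+y/4-h)
def s2(x,y):return (250+x/3-.33,190+y/3-.33)
def W(p,L):
    x,y,a=p[:3];c,s=np.cos(a),np.sin(a);L=np.atleast_2d(L)
    return np.stack([x+c*L[:,0]-s*L[:,1],y+s*L[:,0]+c*L[:,1],L[:,2]],1)
b=1e-3
pb=[(T,t1(32,118),(18,270,225)),(T,t1(32,155),(0,270,225)),(T,t1b(690,128),(0,-270,225)),(T,t1b(690,90),(18,-270,225)),
(S,s1(183,340),(18,-270,225)),(S,s2(737,158),(18,270,225)),
(T,t1(684,297),(-18-42*np.cos(.45),0,182+42*np.sin(.45))),(S,s2(190,153),(-18-42*np.cos(.45),0,182+42*np.sin(.45)))]
def fit(pts,p0):
    f=lambda p:np.concatenate([proj(c,W(p,np.array(L)*b))[0]-uv for c,uv,L in pts])
    r=least_squares(f,p0);return r.x,r.fun.reshape(-1,2)
if __name__=="__main__":
    p,r=fit(pb,[.7,0,0]);print('board',p.round(4));print(r.round(1).tolist())
    q,e=tri([ray(T,*t1(684,297)),ray(S,*s2(190,153))]);print('ball tri',q,e)
    for n,u in [('dL',t1(251,507)),('dR',t1(512,505)),('rL',t1(249,208)),('rR',t1(509,203))]:
        P=onz(T,*u,.130 if n[0]=='r' else .122);c,s=np.cos(p[2]),np.sin(p[2]);d=P-[p[0],p[1],0]
        print(n,P.round(4),'board frame',(c*d[0]+s*d[1]).round(4),(-s*d[0]+c*d[1]).round(4))
    for n,u in [('dLtri',(t1(251,507),s2(493,136))),('dRtri',(t1(512,505),s2(305,151)))]:
        print(n,tri([ray(T,*u[0]),ray(S,*u[1])]))
    ps=[(T,t1d(150,85),(55,100,36)),(T,t1d(668,212),(55,-100,36)),(T,t1d(617,485),(-57,-100,36)),(T,t1d(88,348),(-57,100,36)),
    (S,s1(52,275),(55,-100,36)),(S,s1(140,155),(-57,-100,36)),(S,s1(472,180),(-57,100,36))]
    p,r=fit(ps,[.4,-.3,0]);print('shelf',p.round(4));print(r.round(1).tolist())
    print('can',onz(T,*t1c(695,250),.17),'bowl',onz(T,*t1c(205,225),.04), onz(T,*t1c(205,230),.008))
    for i in[-22,22]: 
        pass
    print('scraper',[onz(T,*u,.01).round(3) for u in [(150,270),(197,272),(195,300),(148,296),(160,374)]])
    print('camtop',-T['extrinsics'][:3,:3].T@T['extrinsics'][:3,3])
E
python3 fit.py
```

```text
board [ 7.11e-01 -1.92e-02  6.00e-04]
[[-2.0, -1.2], [-2.1, 0.3], [1.1, 0.6], [0.7, -0.9], [-2.8, -1.2], [1.3, -2.2], [-0.3, -1.4], [-0.9, -2.0]]
ball tri [ 0.65382492 -0.0187491   0.19527243] [np.float64(0.0010180426105320189), np.float64(0.0010180426105320236)]
dL [0.5723 0.1793 0.122 ] board frame -0.1386 0.1986
dR [0.5717 0.0592 0.122 ] board frame -0.1393 0.0785
rL [0.7097 0.1786 0.13  ] board frame -0.0012 0.1978
rR [0.71   0.0588 0.13  ] board frame -0.0009 0.078
dLtri (array([0.57264049, 0.1807425 , 0.12525477]), [np.float64(0.0021721856079761396), np.float64(0.002172185607976051)])
dRtri (array([0.57178752, 0.06103565, 0.12558309]), [np.float64(0.0021365376942629392), np.float64(0.0021365376942629345)])
shelf [ 0.417  -0.3505 -0.2514]
[[1.5, -1.4], [-0.0, -2.0], [-1.6, 0.2], [1.5, 1.7], [-1.3, -0.0], [1.1, -1.2], [1.6, -1.6]]
can [ 0.50583983 -0.0861169   0.17      ] bowl [0.51465111 0.06367096 0.04      ] [0.51296872 0.06607345 0.008     ]
scraper [array([0.533, 0.364, 0.01 ]), array([0.528, 0.266, 0.01 ]), array([0.47, 0.27, 0.01]), array([0.48 , 0.367, 0.01 ]), array([0.322, 0.34 , 0.01 ])]
camtop [ 0.51369552 -0.00720101  0.98924257]
```

Emit:
drive_tool:
  targets:
    - [-1,27,30,12,0,0,-2.2]
    - [-1,27,30,12,0,0,-2.2]
    - [-1,27,30,12,0,0,-2.2]
    - [-1,27,30,12,0,0,-2.2]
    - [-1,27,30,12,0,0,-2.2]
    - [-1,27,30,12,0,0,-2.2]
    - [-1,27,30,12,0,0,-2.2]
    - [-1,0,0,0,0,0,-2.0]
  newtons: 40

```text
time: 0.95
eef_pos: [0.3779, -0.3838, 0.317]
tool_rot: [3.14, -0.002, 0.001]
ft_force: [-1.2, -0.5, -0.8]
grip_width: -0.003
```

```bash
cat > w.py <<'E'
import sys
from h import *
import pickle
n=sys.argv[1]
c=K('wrist');im=cams.capture('wrist');s=arm.observe()
pickle.dump((c,im),open(f'pics/{n}.pkl','wb'))
cv2.imwrite(f'pics/{n}.png',im[:,:,::-1]);print(s['time'],s['eef_pos'].round(4),s['tool_rot'].round(4),s['ft_force'].round(2),s['grip_width'])
E
python3 w.py w1
```

```text
1.0 [ 0.3768 -0.385   0.3161] [ 3.1406e+00 -9.0000e-04 -1.1000e-03] [ 0.03 -0.93 -1.02] -0.0013072682862725184
```

View pics/w1.png

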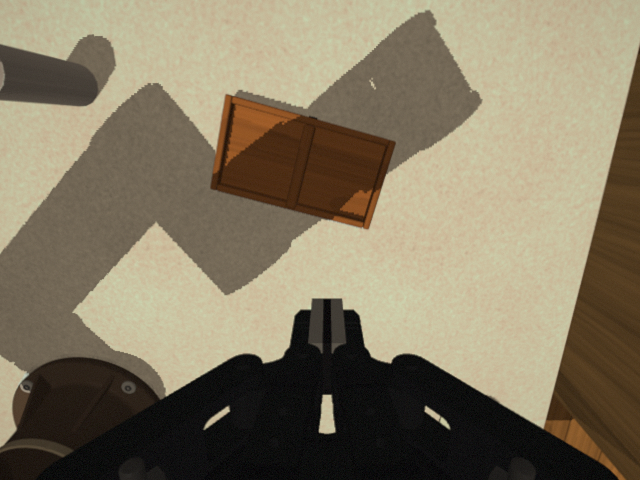

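```bash
python3 - <<'E'
import pickle
from h import *
c,im=pickle.load(open('pics/w1.pkl','rb'))
crop(np.clip(im*1.5,0,255).astype(np.uint8),200,80,410,240,3.8,'pics/w1c.png')
print(c['extrinsics'].round(4).tolist())
E
```

```text
[[0.0008, -1.0, 0.0016, -0.3857], [0.948, 0.0003, -0.3183, -0.2893], [0.3183, 0.0018, 0.948, -0.5824], [0.0, 0.0, 0.0, 1.0]]
```

View pics/w1c.png

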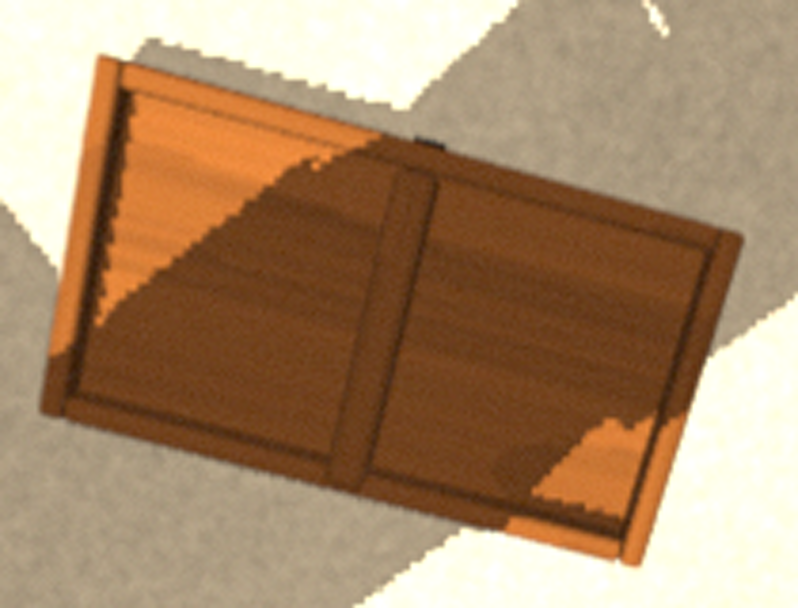

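```bash
cat > fit2.py <<'E'
from fit import *
import pickle
c,im=pickle.load(open('pics/w1.pkl','rb'))
w=lambda x,y:(200+x/3.8-.37,80+y/3.8-.37)
rim=[(c,w(102,57),(55,100,36)),(c,w(742,235),(55,-100,36)),(c,w(637,565),(-55,-100,36)),(c,w(42,412),(-55,100,36))]
div=[(c,w(398,170),(47,6,63)),(c,w(435,182),(47,-6,63)),(c,w(330,483),(-47,6,63)),(c,w(362,492),(-47,-6,63))]
for P in (rim,div,rim+div):
    p,r=fit(P,[.4,-.35,-.25]);print(p.round(4),r.round(1).tolist())
# triangulate divider/rim corners with top
for a,b_ in [((102,57),(150,85)),((742,235),(668,212)),((637,565),(617,485)),((42,412),(88,348))]:
    q,e=tri([ray(c,*w(*a)),ray(T,*t1d(*b_))]);print(q.round(4),np.round(e[0],4))
print(-c['extrinsics'][:3,:3].T@c['extrinsics'][:3,3])
E
python3 fit2.py
```

```text
[ 0.416  -0.355  -0.2588] [[-1.4, -1.3], [1.4, -0.2], [1.2, 1.5], [-1.1, 0.8]]
[ 0.4155 -0.3553 -0.249 ] [[-0.4, -0.7], [0.8, -0.9], [-1.2, 0.8], [0.6, 1.0]]
[ 0.4157 -0.3552 -0.2574] [[-1.4, -1.0], [1.5, -0.1], [1.4, 1.6], [-1.0, 1.1], [-0.1, -0.9], [1.1, -1.0], [-1.6, 0.5], [0.2, 0.8]]
[ 0.4934 -0.2692  0.0189] 0.0014
[ 0.4419 -0.4659  0.0256] 0.0011
[ 0.3379 -0.4365  0.0345] 0.0008
[ 0.3873 -0.2406  0.0201] 0.0006
[ 0.45991397 -0.38456336  0.46071308]
```

Emit:
drive_tool:
  targets:
    - [-1,28,46,0,0,0,0]
    - [-1,28,46,0,0,0,0]
    - [-1,28,46,0,0,0,0]
    - [-1,28,46,0,0,0,0]
    - [-1,28,46,0,0,0,0]
    - [-1,28,46,0,0,0,0]
    - [-1,28,46,0,0,0,0]
    - [-1,28,43,0,0,0,0]

```text
time: 1.8
eef_pos: [0.5853, -0.0443, 0.3151]
tool_rot: [3.141, 0.0, -0.001]
ft_force: [-0.4, -0.6, 0.1]
grip_width: -0.002
```

```bash
python3 w.py w2
```

```text
1.85 [ 0.5881 -0.0391  0.3146] [-3.1397e+00 -5.0000e-04  2.1000e-03] [-2.14  4.51 -1.59] -0.003607391466230356
```

View pics/w2.png

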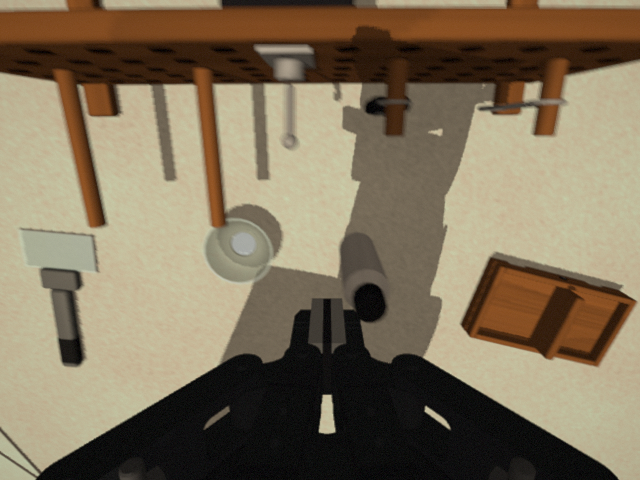

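Emit:
drive_tool:
  targets:
    - [-1,0,0,0,0,0,0]
    - [-1,0,0,0,0,0,0]

```text
time: 2.05
eef_pos: [0.5843, -0.0463, 0.3148]
tool_rot: [3.141, 0.001, -0.0]
ft_force: [0.6, -0.9, 1.1]
grip_width: -0.0
```

```bash
python3 w.py w3; python3 - <<'E'
import pickle
from h import *
c,im=pickle.load(open('pics/w3.pkl','rb'))
crop(im,0,0,320,240,2.5,'pics/w3a.png')
crop(im,320,0,640,240,2.5,'pics/w3b.png')
E
```

```text
2.1 [ 0.5842 -0.0468  0.315 ] [ 3.1414e+00  7.0000e-04 -1.5000e-03] [-0.74 -0.81 -0.01] 0.0032359416034778085
```

View pics/w3a.png

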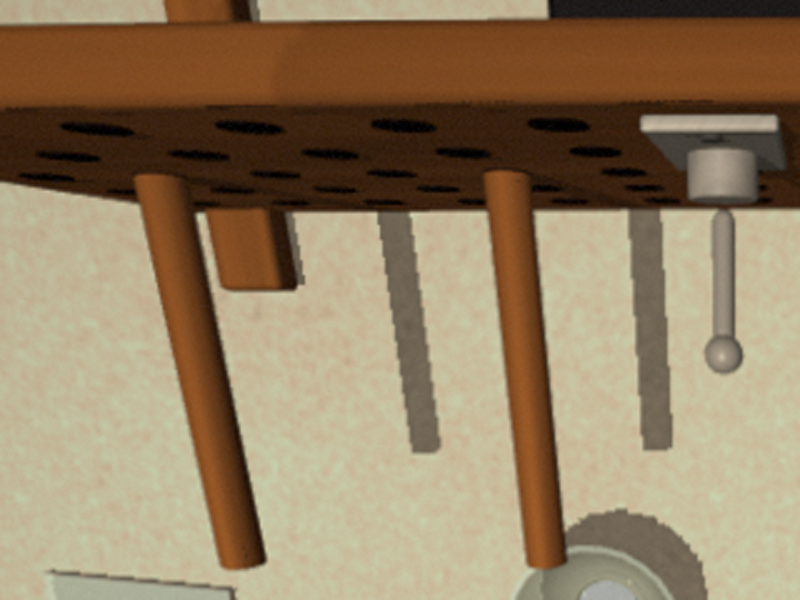

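View pics/w3b.png

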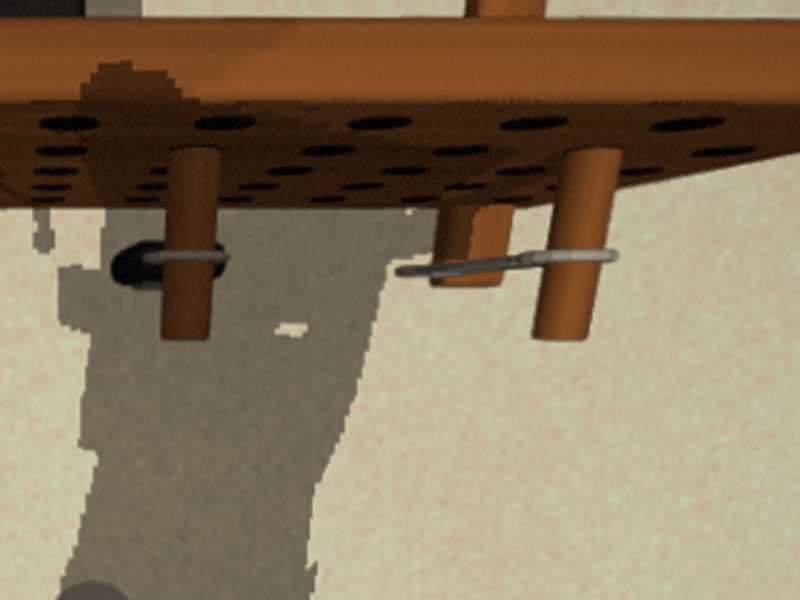

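```bash
cat > fit3.py <<'E'
from fit import *
import pickle
c,im=pickle.load(open('pics/w3.pkl','rb'))
a=lambda x,y:(x/2.5-.3,y/2.5-.3)
bb=lambda x,y:(320+x/2.5-.3,y/2.5-.3)
print('ball',tri([ray(c,*a(724,355)),ray(T,*t1(684,297))]),tri([ray(c,*a(724,355)),ray(T,*t1(684,297)),ray(S,*s2(190,153))]))
for n,u,z in [('ball',a(724,355),.2),('tipL',a(242,564),.126),('tipR',a(546,563),.126),('rootL',a(162,178),.130),('rootR',a(508,173),.130),('edge y+',a(0,108),.225),('edge mid',a(800,103),.225),('edge y-',bb(800,100),.225),('hook tip',bb(186,338),.166),('hook tip2',bb(560,338),.166),('can c',(365,302),.17)]:
    print(n,onz(c,*u,z).round(4))
print('dowel tri',tri([ray(c,*a(242,564)),ray(T,*t1(251,507))]),tri([ray(c,*a(546,563)),ray(T,*t1(512,505))]))
E
python3 fit3.py
```

```text
ball (array([ 0.65516421, -0.0198644 ,  0.18707945]), [np.float64(2.8824326145569248e-05), np.float64(2.882432614557206e-05)]) (array([ 0.65459017, -0.01941213,  0.19542121]), [np.float64(0.0015745523954966499), np.float64(0.0009621899261612071), np.float64(0.0016342841219651565)])
ball [ 0.6557 -0.0211  0.2   ]
tipL [0.5745 0.1777 0.126 ]
tipR [0.5747 0.0584 0.126 ]
rootL [0.711  0.1743 0.13  ]
rootR [0.7119 0.0567 0.13  ]
edge y+ [0.7135 0.1452 0.225 ]
edge mid [ 0.7135 -0.0434  0.225 ]
edge y- [ 0.7148 -0.2315  0.225 ]
hook tip [ 0.6594 -0.1007  0.166 ]
hook tip2 [ 0.6596 -0.2196  0.166 ]
can c [ 0.514  -0.0822  0.17  ]
dowel tri (array([0.57291415, 0.17967092, 0.12234934]), [np.float64(0.0007465366532544062), np.float64(0.0007465366532544407)]) (array([0.57232425, 0.06006272, 0.11888668]), [np.float64(0.0007659703755383636), np.float64(0.0007659703755383668)])
```

Emit:
drive_tool:
  targets:
    - [-1,35,14,-10,0,0,0]
    - [-1,34,13,-20,0,0,0]
    - [-1,0,0,-30,0,0,0]
    - [-1,0,0,-25,0,0,0]
    - [-1,0,0,0,0,0,0]
    - [-1,0,0,0,0,0,0]

```text
time: 2.7
eef_pos: [0.6536, -0.0201, 0.2311]
tool_rot: [3.141, -0.0, -0.002]
ft_force: [-0.2, -0.3, 1.7]
grip_width: 0.002
```

```bash
python3 w.py w4
```

```text
2.75 [ 0.6539 -0.0199  0.232 ] [ 3.1413e+00 -1.8000e-03 -2.2000e-03] [ 0.12 -0.04  0.62] -5.694060912044349e-05
```

View pics/w4.png

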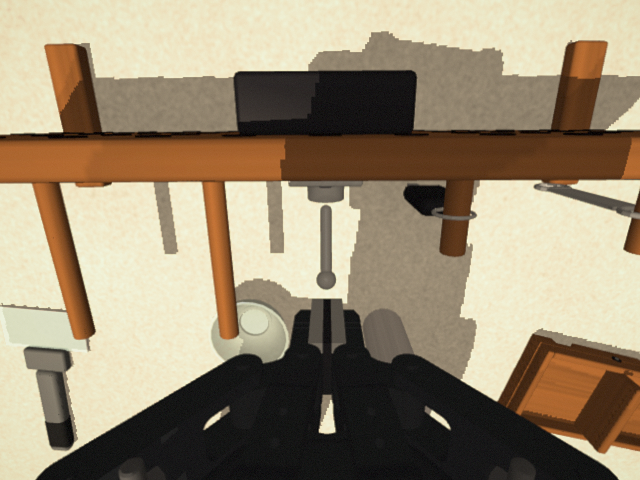

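Emit:
drive_tool:
  targets:
    - [-1,0,0,-15,0,0,0]
    - [-1,0,0,-10,0,0,0]
    - [-1,0,0,-10,0,0,0]
    - [-1,0,0,-10,0,0,0]
    - [-1,0,0,-10,0,0,0]
    - [-1,0,0,0,0,0,0]

```text
time: 3.35
eef_pos: [0.6535, -0.0187, 0.174]
tool_rot: [-3.141, 0.001, -0.001]
ft_force: [-0.4, -0.0, -0.0]
grip_width: -0.001
```

Emit:
drive_tool:
  targets:
    - [-1,0,0,-4,0,0,0]
    - [-1,0,0,-2,0,0,0]
    - [-1,0,0,0,0,0,0]

```text
time: 3.65
eef_pos: [0.6538, -0.0187, 0.1693]
tool_rot: [3.141, -0.0, -0.001]
ft_force: [0.2, -0.0, 0.4]
grip_width: -0.002
```

```bash
python3 w.py w5;python3 - <<'E'
from h import *
im=cams.capture('top');np.save('pics/top1.npy',im);crop(np.clip(im*1.7,0,255).astype(np.uint8),270,120,400,220,6,'pics/t2.png')
E
```

```text
3.7 [ 0.6536 -0.0187  0.1694] [ 3.1415e+00  1.0000e-04 -8.0000e-04] [ 0.12 -0.34  0.61] -0.0015845221679346205
```

View pics/w5.png

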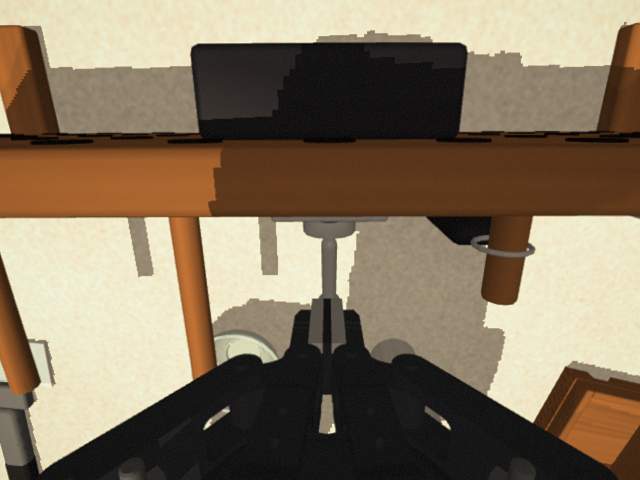

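Emit:
drive_tool:
  targets:
    - [-1,0,0,-2,0,0,0]
    - [-1,0,0,-1,0,0,0]
    - [-1,0,0,0,0,0,0]

```text
time: 4.05
eef_pos: [0.654, -0.0187, 0.1681]
tool_rot: [3.141, -0.002, -0.001]
ft_force: [-2.5, -1.0, 13.7]
grip_width: 0.002
```

Emit:
drive_tool:
  targets:
    - [-1,0,0,-0.5,0,0,0]
    - [-1,0,0,0,0,0,0]

```text
time: 4.25
eef_pos: [0.654, -0.0187, 0.168]
tool_rot: [3.141, -0.002, -0.001]
ft_force: [-4.1, 0.6, 16.8]
grip_width: -0.001
```

Emit:
drive_tool:
  targets:
    - [-1,0,0,25,0,0,0]
    - [-1,0,0,35,0,0,0]
    - [-1,-35,0,45,0,0,0]
    - [-1,-35,-15,35,0,0,0]
    - [-1,0,-12,5,0,0,0]
    - [-1,0,0,0,0,0,0]
    - [-1,0,0,0,0,0,0]

```text
time: 4.95
eef_pos: [0.5893, -0.0453, 0.303]
tool_rot: [-3.141, 0.001, -0.002]
ft_force: [0.6, -0.6, -0.8]
grip_width: 0.0
```

```bash
python3 w.py w6;python3 - <<'E'
from h import *
import pickle
c,im=pickle.load(open('pics/w6.pkl','rb'))
crop(im,180,0,440,200,3,'pics/w6c.png')
E
```

```text
5.0 [ 0.5893 -0.045   0.3025] [-3.1411e+00  2.2000e-03 -1.1000e-03] [-0.58  0.03  0.17] 0.0005108670252847934
```

View pics/w6c.png

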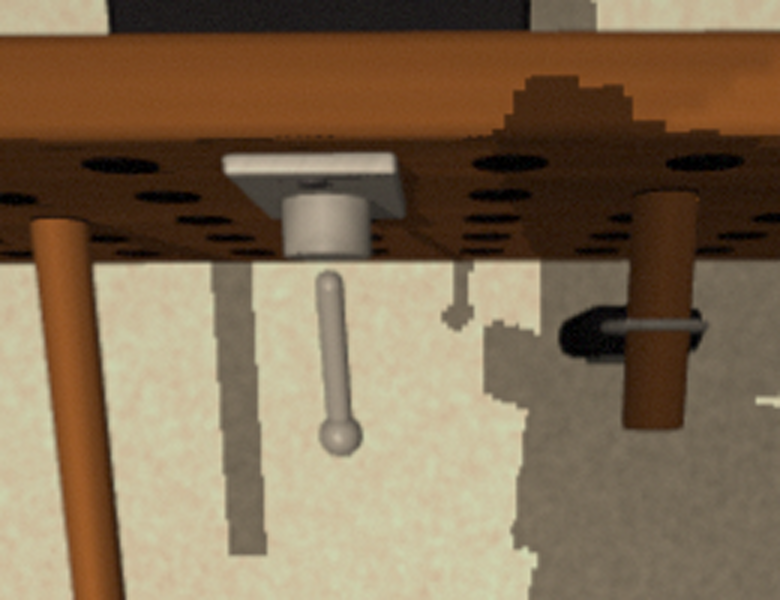

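```bash
python3 - <<'E'
from h import *
import pickle
c,im=pickle.load(open('pics/w6.pkl','rb'))
for a in [0,.3,.6,.75,.85,.9]:
    t=.45-a
    print(a,proj(c,[.711+.002-.018-.042*np.cos(t),-.0195,.182+.042*np.sin(t)]).round(1), proj(c,[.695,-.0195,.182]).round(1))
E
```

```text
0 [[286.7 148. ]] [[287.5  89.6]]
0.3 [[288.7 152.3]] [[287.5  89.6]]
0.6 [[290.4 151.1]] [[287.5  89.6]]
0.75 [[291.1 148.6]] [[287.5  89.6]]
0.85 [[291.6 146.4]] [[287.5  89.6]]
0.9 [[291.8 145.1]] [[287.5  89.6]]
```

Emit:
drive_tool:
  targets:
    - [-1,-22,-40,0,0,0,-2]
    - [-1,-22,-40,0,0,0,-2]
    - [-1,-22,-40,0,0,0,-2]
    - [0.5,-22,-40,0,0,0,-2]
    - [1,-22,-40,-10,0,0,-2]
    - [1,-22,-40,-20,0,0,-2]
    - [1,-22,-40,-30,0,0,-2]
    - [1,-20,-30,-40,0,0,-0.6]

```text
time: 5.8
eef_pos: [0.4181, -0.3516, 0.208]
tool_rot: [3.141, -0.001, -0.257]
ft_force: [0.1, -0.7, -0.5]
grip_width: 0.842
```

Emit:
drive_tool:
  targets:
    - [1,-50,0,0,0,0,0]
    - [1,0,0,0,0,0,0]
    - [1,0,0,0,0,0,0]
    - [1,0,0,0,0,0,0]

```text
time: 6.2
eef_pos: [0.3694, -0.3497, 0.2092]
tool_rot: [-3.141, 0.0, -0.255]
ft_force: [0.5, 0.4, 1.1]
grip_width: 0.999
```

```bash
python3 w.py w7
```

```text
6.25 [ 0.3695 -0.3496  0.2094] [ 3.1414e+00 -3.0000e-04 -2.5460e-01] [-0.04 -0.14 -0.47] 1.0018759991188342
```

View pics/w7.png

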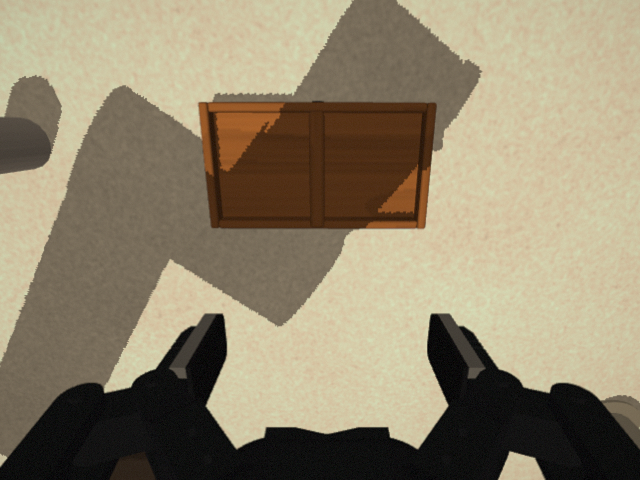

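```bash
python3 - <<'E'
from h import *
import pickle
c,im=pickle.load(open('pics/w7.pkl','rb'))
crop(np.clip(im*1.5,0,255).astype(np.uint8),190,90,450,240,3,'pics/w7c.png')
E
```

```text
(no output)
```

View pics/w7c.png

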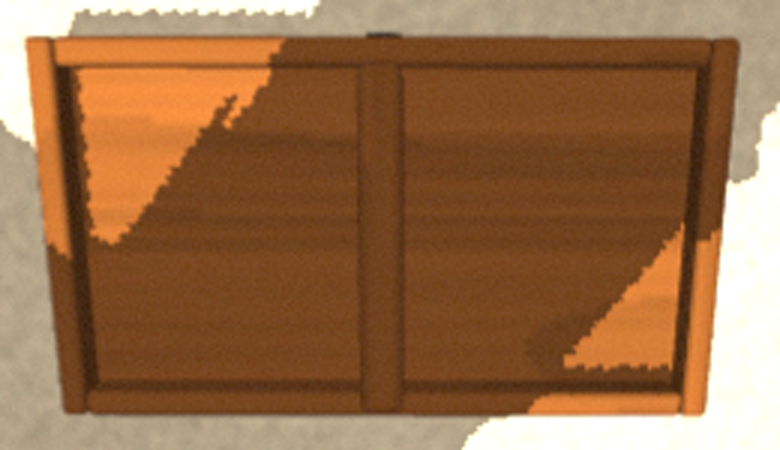

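```bash
cat > fit4.py <<'E'
from fit import *
import pickle
c,im=pickle.load(open('pics/w7.pkl','rb'))
w=lambda x,y:(190+x/3-.33,90+y/3-.33)
rim=[(c,w(27,38),(55,100,36)),(c,w(739,40),(55,-100,36)),(c,w(704,413),(-55,-100,36)),(c,w(66,411),(-55,100,36))]
div=[(c,w(359,66),(47,6,63)),(c,w(402,66),(47,-6,63)),(c,w(361,410),(-47,6,63)),(c,w(404,410),(-47,-6,63))]
for P in (rim,div,rim+div):
    p,r=fit(P,[.4,-.35,-.25]);print(p.round(4),r.round(1).tolist())
def f(q):
    return np.concatenate([proj(c,W(q,np.array(L)*b)+[0,0,q[3]])[0]-uv for c,uv,L in rim+div])
r=least_squares(f,[.4,-.35,-.25,0]);print('z free',r.x.round(4),r.fun.round(1))
c1,_=pickle.load(open('pics/w1.pkl','rb'))
w1=lambda x,y:(200+x/3.8-.37,80+y/3.8-.37)
for A,B in [((102,57),(27,38)),((742,235),(739,40)),((637,565),(704,413)),((42,412),(66,411))]:
    print(tri([ray(c1,*w1(*A)),ray(c,*w(*B))]))
E
python3 fit4.py
```

```text
[ 0.4162 -0.3549 -0.2584] [[-1.2, -1.0], [1.2, -1.0], [0.9, 1.5], [-0.9, 1.6]]
[ 0.4163 -0.3548 -0.2586] [[-0.6, -1.4], [0.7, -1.4], [0.1, 1.7], [-0.1, 1.8]]
[ 0.4162 -0.3549 -0.2584] [[-1.2, -1.1], [1.2, -1.1], [0.9, 1.4], [-1.0, 1.5], [-0.6, -1.4], [0.7, -1.3], [0.2, 1.8], [-0.1, 1.8]]
z free [ 0.4159 -0.3547 -0.2585 -0.0048] [ 0.6 -0.3 -0.6 -0.3 -0.6  0.4  0.5  0.4 -0.5 -0.7  0.5 -0.6  0.3  0.7
 -0.2  0.7]
(array([ 0.49223595, -0.27699704,  0.04850548]), [np.float64(0.0002174329810452001), np.float64(0.00021743298104524034)])
(array([ 0.4433994 , -0.4635848 ,  0.03895367]), [np.float64(8.26439644168594e-05), np.float64(8.264396441677563e-05)])
(array([ 0.34131126, -0.43530884,  0.04305284]), [np.float64(0.00022881037677883025), np.float64(0.00022881037677877235)])
(array([ 0.38991296, -0.24636357,  0.03799662]), [np.float64(0.00020789070891337388), np.float64(0.00020789070891329467)])
```

Emit:
drive_tool:
  targets:
    - [1,30,-3,-10,0,0,-0.2]
    - [1,16.5,-2.3,-30,0,0,0]
    - [1,0,0,-40,0,0,0]
    - [1,0,0,-40,0,0,0]
    - [1,0,0,-30,0,0,0]
    - [1,0,0,-20,0,0,0]
    - [1,0,0,0,0,0,0]
    - [1,0,0,0,0,0,0]
  newtons: 60

```text
time: 7.05
eef_pos: [0.4157, -0.3548, 0.0398]
tool_rot: [3.141, -0.0, -0.258]
ft_force: [-0.2, 0.9, 0.2]
grip_width: 1.001
```

```bash
python3 w.py w8
```

```text
7.1 [ 0.4158 -0.3551  0.0405] [ 3.1407e+00 -1.2000e-03 -2.5840e-01] [0.92 0.69 0.71] 0.9989361223263412
```

View pics/w8.png

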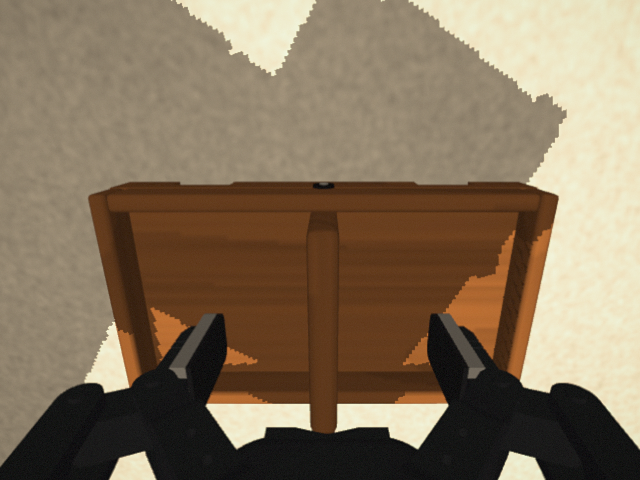

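Emit:
drive_tool:
  targets:
    - [1,0.3,1,-10,0,0,0]
    - [1,0,0,0,0,0,0]
    - [0,0,0,0,0,0,0]
    - [-0.5,0,0,0,0,0,0]
    - [-1,0,0,0,0,0,0]
    - [-1,0,0,0,0,0,0]
    - [-1,0,0,0,0,0,0]
    - [-1,0,0,0,0,0,0]

```text
time: 7.9
eef_pos: [0.4152, -0.354, 0.0298]
tool_rot: [3.141, -0.0, -0.259]
ft_force: [0.2, 0.4, 2.7]
grip_width: 0.133
```

Emit:
drive_tool:
  targets:
    - [-1,0,0,0,0,0,0]
    - [-1,0,0,0,0,0,0]
    - [-1,0,0,0,0,0,0]

```text
time: 8.2
eef_pos: [0.4152, -0.3541, 0.0298]
tool_rot: [3.141, -0.0, -0.259]
ft_force: [-1.0, 0.7, 6.4]
grip_width: 0.128
```

```bash
python3 w.py w9
```

```text
8.25 [ 0.4153 -0.354   0.0298] [ 3.1413e+00 -2.0000e-04 -2.5920e-01] [-1.06  0.06  5.55] 0.12721397484534805
```

View pics/w9.png

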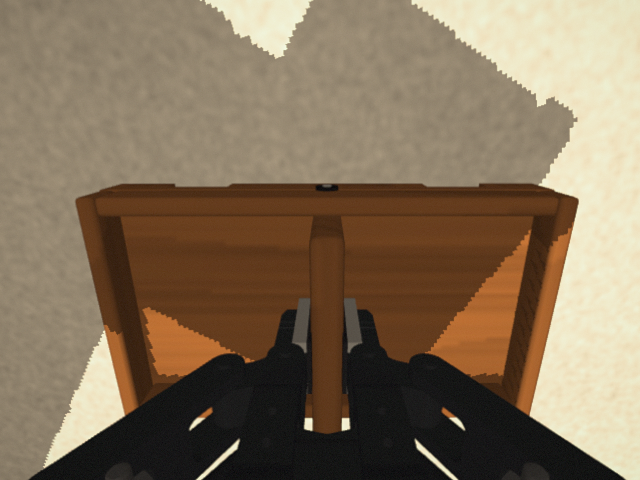

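Emit:
drive_tool:
  targets:
    - [-1,0,0,5,0,0,0]
    - [-1,0,0,10,0,0,0]
    - [-1,0,0,25,0,0,0]
    - [-1,0,0,45,0,0,0]
    - [-1,0,0,45,0,0,0]
    - [-1,0,0,45,0,0,0]
    - [-1,0,0,30,0,0,0]
    - [-1,0,0,10,0,0,0]

```text
time: 9.05
eef_pos: [0.4156, -0.3543, 0.2481]
tool_rot: [3.139, -0.004, -0.259]
ft_force: [-0.9, 0.2, -2.9]
grip_width: 0.127
```

Emit:
drive_tool:
  targets:
    - [-1,0,0,0,0,0,0]
    - [-1,0,0,0,0,0,0]

```text
time: 9.25
eef_pos: [0.4147, -0.3535, 0.243]
tool_rot: [-3.14, 0.002, -0.259]
ft_force: [0.1, 0.9, -3.1]
grip_width: 0.127
```

```bash
python3 w.py w10; python3 - <<'E'
from h import *
s=arm.observe();print(s['moment'],s['ft_force'])
im=cams.capture('scene');np.save('pics/scene1.npy',im);crop(im,0,60,320,300,2.5,'pics/s10.png')
E
```

```text
9.3 [ 0.4147 -0.3535  0.2427] [-3.140e+00  2.700e-03 -2.593e-01] [-0.31 -0.14 -3.17] 0.1331486336071994
[-0.01889553 -0.00783936  0.02202997] [-0.30828161 -0.14317242 -3.16873985]
```

View pics/w10.png

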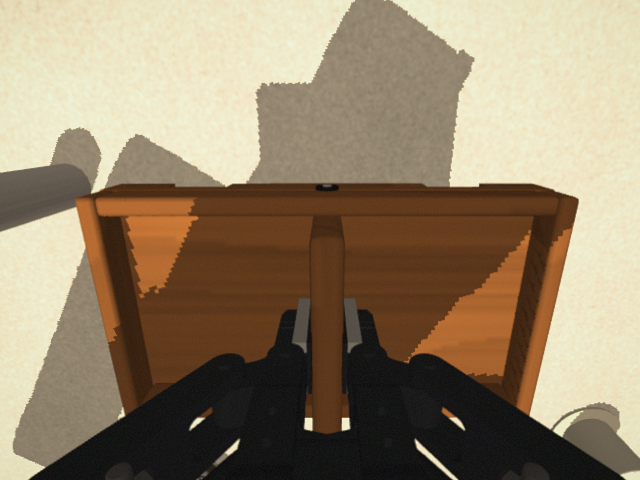

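View pics/s10.png

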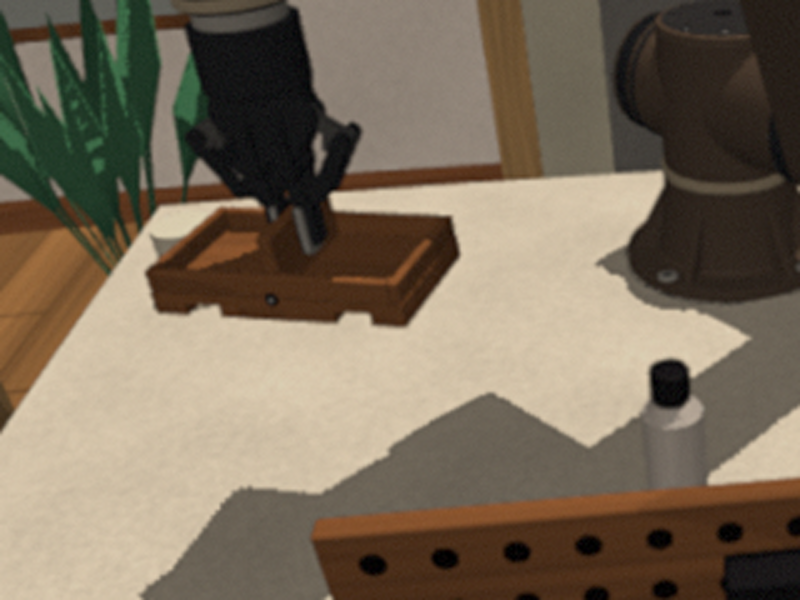

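Emit:
drive_tool:
  targets:
    - [-1,4,15,0,0,0,1]
    - [-1,8,30,0,0,0,2]
    - [-1,10,40,0,0,0,2]
    - [-1,10,42,0,0,0,2]
    - [-1,10,42,0,0,0,2]
    - [-1,10,42,0,0,0,2]
    - [-1,10,42,0,0,0,2]
    - [-1,10,42,0,0,0,1.8]

```text
time: 10.15
eef_pos: [0.4869, -0.0565, 0.2438]
tool_rot: [-3.141, 0.001, 0.001]
ft_force: [0.4, -0.5, -3.1]
grip_width: 0.131
```

Emit:
drive_tool:
  targets:
    - [-1,10,42,0,0,0,0]
    - [-1,10,42,0,0,0,0]
    - [-1,10,40,0,0,0,0]
    - [-1,5,30,0,0,0,0]
    - [-1,5,15,0,0,0,0]
    - [-1,3,7,0,0,0,0]
    - [-1,0,0,0,0,0,0]
    - [-1,0,0,0,0,0,0]

```text
time: 10.95
eef_pos: [0.53, 0.1162, 0.2443]
tool_rot: [3.141, 0.001, -0.001]
ft_force: [-0.2, -0.4, -2.1]
grip_width: 0.129
```

```bash
python3 w.py w11
```

```text
11.0 [0.5301 0.116  0.2444] [ 3.1413e+00  5.0000e-04 -1.9000e-03] [ 0.13  0.06 -2.63] 0.13329580567275917
```

View pics/w11.png

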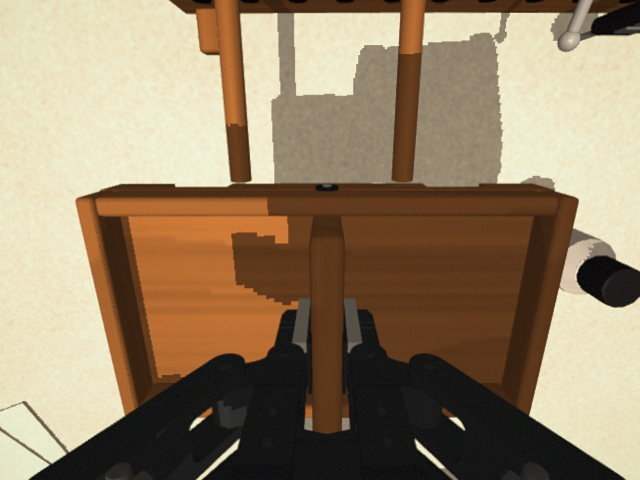

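```bash
python3 - <<'E'
from h import *
import pickle
c,im=pickle.load(open('pics/w11.pkl','rb'))
for u in [(240.5,180),(402.5,180),(237,100),(407.5,100),(231,30),(410.5,30),(228,4),(411,4)]: print(u,onz(c,*u,.126).round(4))
print('groove mid',[onz(c,u,186,.2146+.005).round(4) for u in (175,230,423,479)], onz(c,327.5,185,.2146+.018).round(4))
crop(im,60,0,600,240,1.45,'pics/w11c.png')
E
```

```text
(240.5, 180) [0.5743 0.1784 0.126 ]
(402.5, 180) [0.5741 0.0591 0.126 ]
(237, 100) [0.6291 0.1765 0.126 ]
(407.5, 100) [0.6288 0.0592 0.126 ]
(231, 30) [0.6715 0.177  0.126 ]
(410.5, 30) [0.6712 0.0602 0.126 ]
(228, 4) [0.6861 0.1777 0.126 ]
(411, 4) [0.6859 0.0609 0.126 ]
groove mid [array([0.5852, 0.1872, 0.2196]), array([0.5851, 0.161 , 0.2196]), array([0.5849, 0.0691, 0.2196]), array([0.5849, 0.0424, 0.2196])] [0.5875 0.1146 0.2326]
```

View pics/w11c.png

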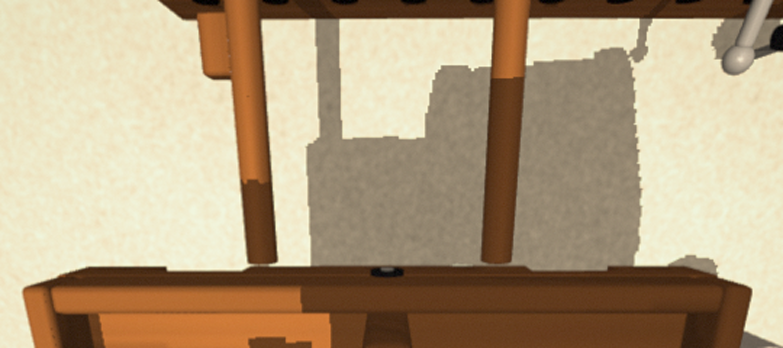

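Emit:
drive_tool:
  targets:
    - [-1,15,1,0,0,0,0]
    - [-1,25,1,0,0,0,0]
    - [-1,25,1,0,0,0,0]
    - [-1,22,0,0,0,0,0.1]
    - [-1,14,0,0,0,0,0]
    - [-1,6,0,0,0,0,0]
    - [-1,2,0,0,0,0,0]
    - [-1,0,0,-5,0,0,0]

```text
time: 11.8
eef_pos: [0.6391, 0.1196, 0.2399]
tool_rot: [3.142, -0.001, 0.0]
ft_force: [0.0, -0.4, -3.2]
grip_width: 0.133
```

Emit:
drive_tool:
  targets:
    - [-1,0,0,-12,0,0,0]
    - [-1,0,0,-15,0,0,0]
    - [-1,0,0,-12,0,0,0]
    - [-1,0,0,-8,0,0,0]
    - [-1,0,0,-4,0,0,0]
    - [-1,0,0,0,0,0,0]
    - [-1,0,0,0,0,0,0]

```text
time: 12.5
eef_pos: [0.6394, 0.1201, 0.1889]
tool_rot: [3.142, -0.001, 0.001]
ft_force: [0.2, -0.1, -2.5]
grip_width: 0.132
```

```bash
python3 w.py w12; python3 - <<'E'
from h import *
im=cams.capture('top');np.save('pics/top2.npy',im);crop(np.clip(im*1.7,0,255).astype(np.uint8),165,120,365,265,4,'pics/t3.png')
im=cams.capture('scene');np.save('pics/scene2.npy',im);crop(im,250,100,500,290,3,'pics/s3.png')
E
```

```text
12.55 [0.6394 0.1201 0.1891] [ 3.1416e+00 -9.0000e-04  9.0000e-04] [ 0.59  0.47 -2.98] 0.12869864167251693
```

View pics/w12.png

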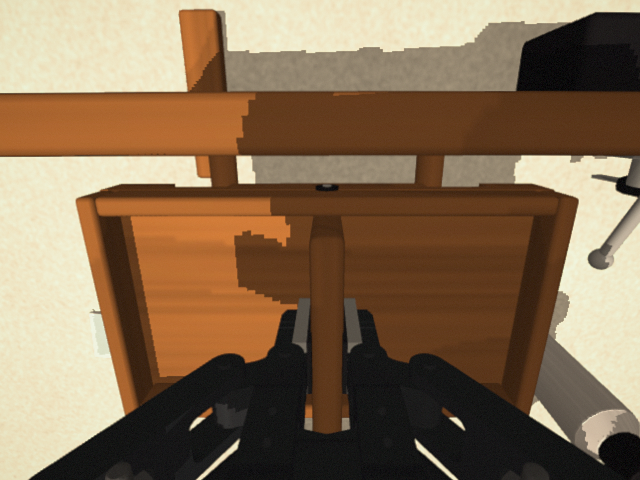

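View pics/t3.png

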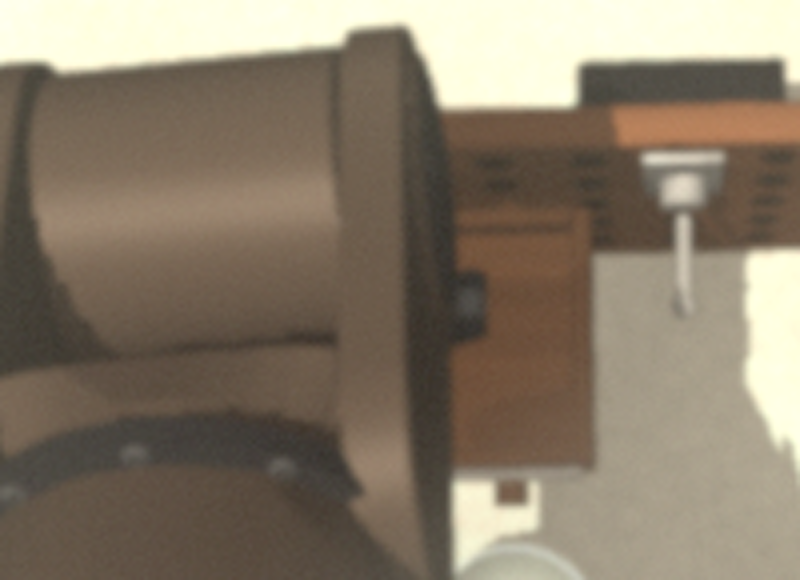

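View pics/s3.png

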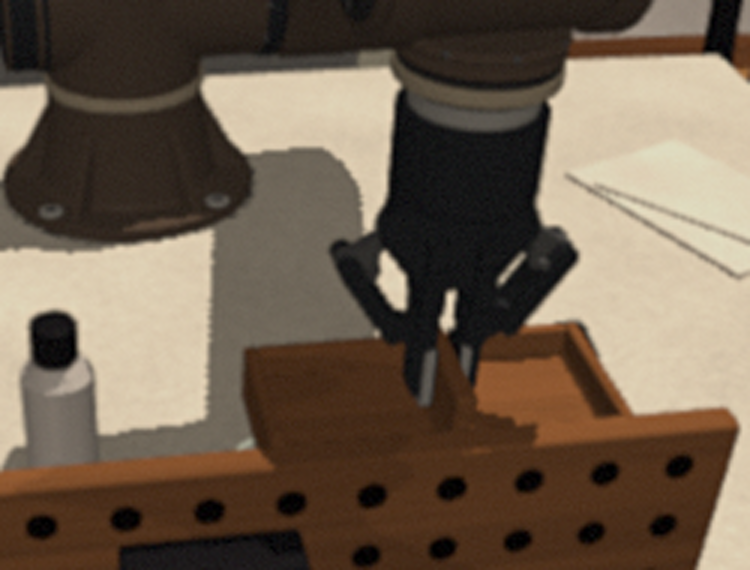

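```bash
cat > chk.py <<'E'
from fit import *
import pickle,sys
c,im=pickle.load(open('pics/w12.pkl','rb'))
print('edge',[onz(c,u,v,.225).round(4) for u,v in[(100,155.5),(320,155.5),(600,155.5)]])
print('dowels',[onz(c,u,168,.128).round(4) for u in (223,430)])
zb=.1891-.0298
print('grooves',[onz(c,u,186,zb+.005).round(4) for u in (175,230,423,479)])
for u,z in [((592,209),zb+.036),((594,468),zb+.036),((512,504),.122),((512,504),.130)]: print(u,onz(T,*t1(*u),z).round(4))
E
python3 chk.py; python3 - <<'E'
from h import *
import pickle
c,im=pickle.load(open('pics/w12.pkl','rb'))
crop(im,160,130,500,220,2.3,'pics/w12c.png')
E
```

```text
edge [array([0.7133, 0.1864, 0.225 ]), array([0.7132, 0.121 , 0.225 ]), array([0.7134, 0.0377, 0.225 ])]
dowels [array([0.6988, 0.1781, 0.128 ]), array([0.6988, 0.0601, 0.128 ])]
grooves [array([0.6944, 0.1913, 0.1643]), array([0.6944, 0.165 , 0.1643]), array([0.6944, 0.0732, 0.1643]), array([0.6945, 0.0464, 0.1643])]
(592, 209) [0.6919 0.0186 0.1953]
(594, 468) [0.5819 0.019  0.1953]
(512, 504) [0.5721 0.0592 0.122 ]
(512, 504) [0.5716 0.0586 0.13  ]
```

View pics/w12c.png

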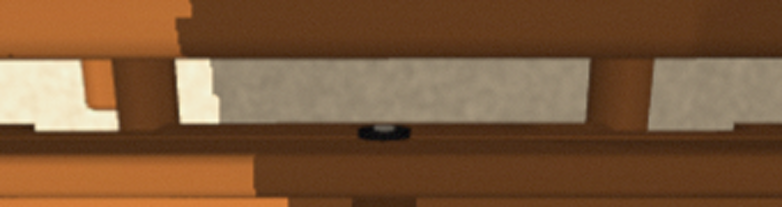

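Emit:
drive_tool:
  targets:
    - [-1,2,0,-4,0,0,0]
    - [-1,2,-0.5,-5,0,0,0]
    - [-1,0.4,-0.5,-3.5,0,0,0]
    - [-1,0,0,-1.5,0,0,0]
    - [-1,0,0,0,0,0,0]
    - [-1,0,0,0,0,0,0]
    - [-1,0,0,0,0,0,0]

```text
time: 13.35
eef_pos: [0.6437, 0.119, 0.1747]
tool_rot: [3.142, -0.0, 0.001]
ft_force: [0.3, 0.1, -3.4]
grip_width: 0.132
```

```bash
python3 w.py w13; python3 - <<'E'
from h import *
import pickle
c,im=pickle.load(open('pics/w13.pkl','rb'))
crop(im,160,130,500,220,2.3,'pics/w13c.png')
im=cams.capture('top');np.save('pics/top3.npy',im);crop(np.clip(im*1.7,0,255).astype(np.uint8),165,120,365,265,4,'pics/t4.png')
im=cams.capture('scene');np.save('pics/scene3.npy',im);crop(im,250,100,500,290,3,'pics/s4.png')
E
```

```text
13.4 [0.6437 0.119  0.1747] [ 3.1415e+00 -2.0000e-04  9.0000e-04] [ 0.03 -0.47 -3.47] 0.1350311460780765
```

View pics/w13c.png

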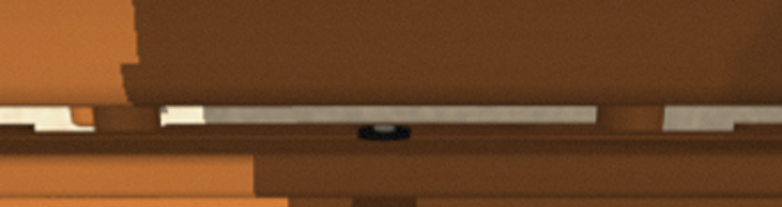

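View pics/w13.png

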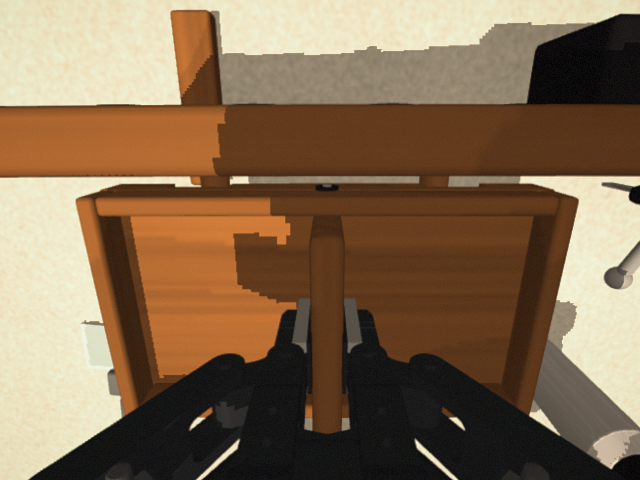

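View pics/t4.png

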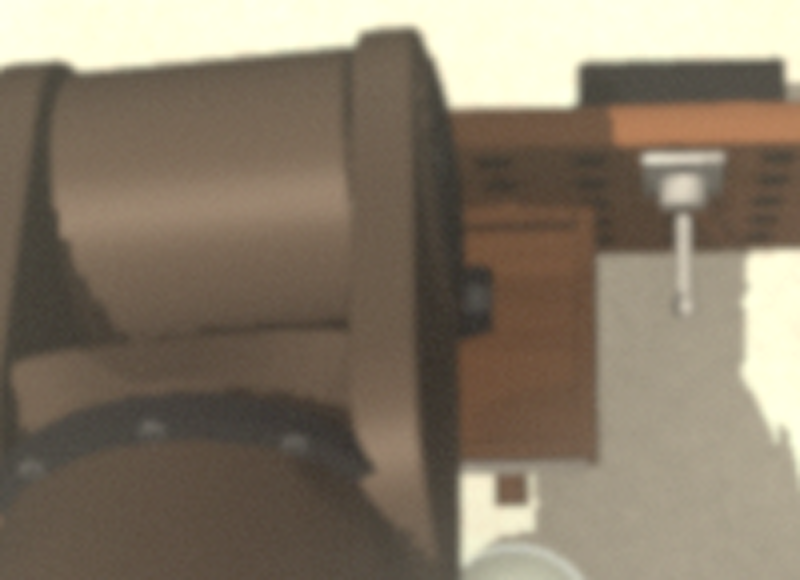

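View pics/s4.png

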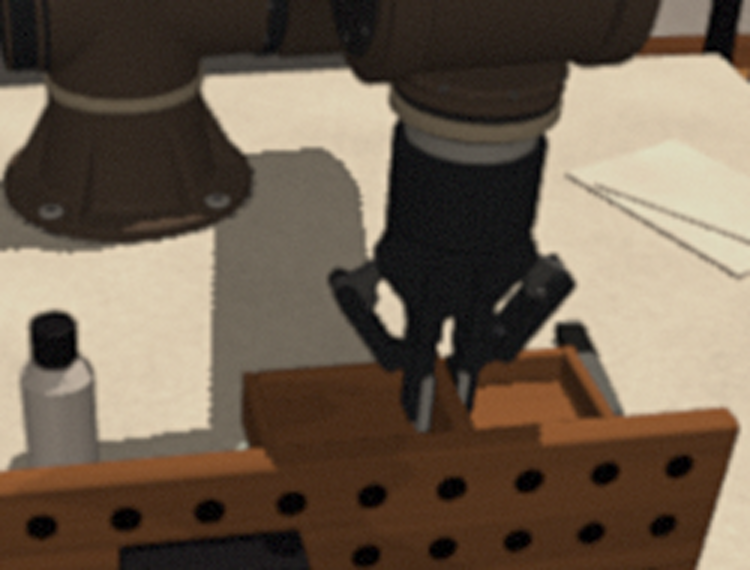

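```bash
python3 - <<'E'
from fit import *
import pickle
c,im=pickle.load(open('pics/w13.pkl','rb'))
print('edge',[onz(c,u,175.8,.225).round(4) for u in(100,320,600)])
print('dowels',[onz(c,u,181,.128).round(4) for u in (215.4,433.8)])
zb=.1747-.0298
print('grooves',[onz(c,u,186,zb+.005).round(4) for u in (175,230,423,479)])
for u in [(594,206),(596,461)]: print(u,onz(T,*t1(*u),zb+.036).round(4))
E
```

```text
edge [array([0.7135, 0.1775, 0.225 ]), array([0.7135, 0.1198, 0.225 ]), array([0.7136, 0.0461, 0.225 ])]
dowels [array([0.6978, 0.1777, 0.128 ]), array([0.6978, 0.0605, 0.128 ])]
grooves [array([0.6986, 0.1903, 0.1499]), array([0.6986, 0.1641, 0.1499]), array([0.6987, 0.0721, 0.1499]), array([0.6987, 0.0453, 0.1499])]
(594, 206) [0.6965 0.0182 0.1809]
(596, 461) [0.5861 0.0186 0.1809]
```

Emit:
drive_tool:
  targets:
    - [-1,0,0.8,0.2,0,0,0]
    - [-1,0,0,0,0,0,0]
    - [-1,0,0,0,0,0,0]
    - [-1,0,0,0,0,0,0]
    - [-1,0,0,0,0,0,0]
    - [-1,0,0,0,0,0,0]
    - [-1,0,0,0,0,0,0]

```text
time: 14.2
eef_pos: [0.6436, 0.1198, 0.1747]
tool_rot: [3.142, -0.0, 0.001]
ft_force: [0.6, 0.1, -2.8]
grip_width: 0.129
```

```bash
python3 w.py w14; python3 - <<'E'
from h import *
im=cams.capture('top');cv2.imwrite('pics/t5.png',im[:,:,::-1])
s=arm.observe();print(s['qd'].round(4),s['eef_pos'])
E
```

```text
14.25 [0.6436 0.1198 0.1747] [3.1415e+00 0.0000e+00 8.0000e-04] [-0.32  0.29 -2.9 ] 0.13259130430838645
[-0.0004 -0.0005  0.0014 -0.0005  0.0003  0.0003] [0.64361526 0.11982148 0.17473013]
```

View pics/w14.png

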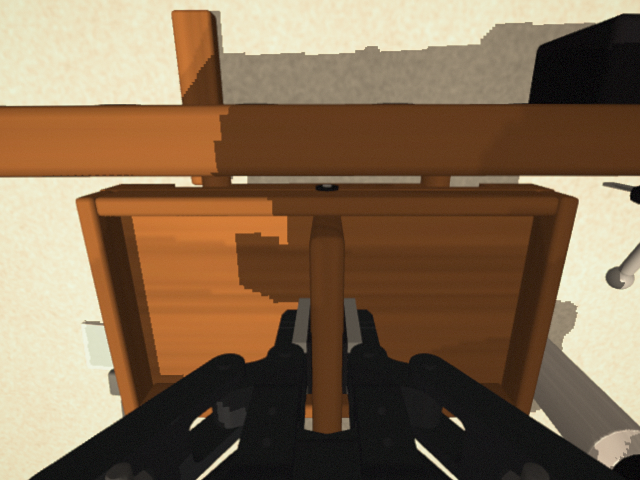

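View pics/t5.png

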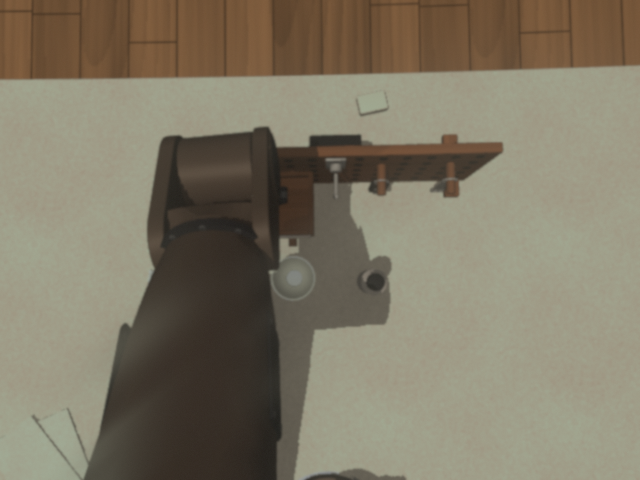

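```bash
python3 -c "
from h import *
print(job_done())"
```

```text
the job is handed in; nothing more can be done
None
```

I pushed the toggle down to its end stop, then lifted the shelf by its divider and carried it over the can and bowl. It is now held above the two long dowels, socket side to the board. I handed the job in at about 14.3 s.

**Toggle:** it took about 17 N at the stop. Afterwards the ball's place in the wrist picture matched the fully down position, 0.9 rad.

**Shelf position at the end:**

| Check | Result | How measured |
|---|---|---|
| Gap to the board | about 15 mm | wrist and top cameras, agreeing within about 1 mm |
| Air above the dowels | about 15 mm | arm height, taking the dowel tops at the stated 130 mm |
| Grooves over the dowels | within about 0.5 mm | both cameras, before a last 0.8 mm sideways correction |
| Level and square | within about 0.001 rad | arm's tool pose; the shelf had not shifted in the grip in the wrist pictures |

**Steadiness:** the joints were still, and the wrist force showed only the shelf's weight, about 3 N. In the last top picture the can and bowl stood where they had been. The scraper was mostly hidden by the arm in that picture.

**Disagreements:** the cameras differed by about 2 mm on where the board's face is (0.711 to 0.7135 m), so I set the gap from shelf and board as seen in the same picture. Camera heights were off by up to about 15 mm (most at the toggle ball and the shelf's rim). I did not measure the gap above the dowels separately by camera.

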